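# Make up the blue mending set in its tray

### The job

A customer has ordered the blue mending set: gather its four blue pieces into the dark wooden set tray, each upright and right down in the insert made for it - the blue-lidded button jar in the large round recess, the square pin tin in the square recess, the slim needle case in the small round recess, and the blue cotton reel over the wooden post. Do not drop the glass jar. Leave the red-lidded jar and the red reel, which belong to another set, standing where they are, and let go of everything.

Things in the scene. Friction and masses are not known exactly. Their poses are not given: they have to be found in the camera images.
- button_jar_blue: Upright glass jar of buttons with a dark blue screw lid: glass 44 mm across, lid 46 mm across and 15 mm high, 62 mm high in all, about 120 g. Stands on the table. Origin: centre of its underside, z up. Belongs to the set.
- pin_tin_blue: Square blue pin tin, 46 x 46 mm and 34 mm high, with a paler blue lid, about 80 g; a flat brass catch on its -x side stands out 1 mm. Stands on the table. Origin: centre of its underside, z up, x and y square to its sides. Any of its four sides may face any side of the recess.
- needle_case_blue: Slim upright blue needle case, a cylinder 26 mm across with a rounded tip, 84 mm high, with two pale rings; about 35 g. Straight-sided from the foot to 76 mm. Origin: centre of its underside, z up.
- reel_blue: Cotton reel standing on end, wound hard with blue thread between two darker blue plastic flanges 48 mm across and 4 mm thick (wound barrel about 42 mm across); 40 mm high, about 40 g, with a bore 24 mm wide right through. Origin: centre of its underside, z up along the bore. Belongs to the set.
- button_jar_red: Upright glass jar of buttons with a red screw lid: glass 44 mm across, lid 46 mm across and 15 mm high, 62 mm high in all, about 120 g. Stands on the table. Origin: centre of its underside, z up. Does not belong; stays where it is.
- reel_red: Cotton reel standing on end, wound hard with red thread between two darker red plastic flanges 48 mm across and 4 mm thick (wound barrel about 42 mm across); 40 mm high, about 40 g, with a bore 24 mm wide right through. Origin: centre of its underside, z up along the bore. Does not belong; stays where it is.
- jar_insert: Fixed light wooden insert block 88 x 88 x 16 mm, one of four (corners swapped each time) set 2 x 2 at 90 mm pitch in the dark fixed tray, 196 mm square; block tops 21 mm, tray rim 22 mm above the table. Origin: centre of the block's underside, z up, x and y along its sides. Round recess 60 mm wide in its middle, for the jar. 10 mm deep, straight walls, floor 6 mm above the origin.
- tin_insert: Fixed light wooden insert block 88 x 88 x 16 mm, one of four (corners swapped each time) set 2 x 2 at 90 mm pitch in the dark fixed tray, 196 mm square; block tops 21 mm, tray rim 22 mm above the table. Origin: centre of the block's underside, z up, x and y along its sides. Square recess 60 x 60 mm, square to the block, for the pin tin. 10 mm deep, straight walls, floor 6 mm above the origin.
- needle_insert: Fixed light wooden insert block 88 x 88 x 16 mm, one of four (corners swapped each time) set 2 x 2 at 90 mm pitch in the dark fixed tray, 196 mm square; block tops 21 mm, tray rim 22 mm above the table. Origin: centre of the block's underside, z up, x and y along its sides. Round recess 40 mm wide, for the needle case. 10 mm deep, straight walls, floor 6 mm above the origin.
- reel_insert: Fixed light wooden insert block 88 x 88 x 16 mm, one of four (corners swapped each time) set 2 x 2 at 90 mm pitch in the dark fixed tray, 196 mm square; block tops 21 mm, tray rim 22 mm above the table. Origin: centre of the block's underside, z up, x and y along its sides. No recess: an upright post 9 mm thick, round tip, rises 30 mm above its top; the reel goes over it and rests on the top, 16 mm above the origin.
Things that resemble listed ones, but are neither listed nor needed, are in the scene too. What is shaped like the button_jar_red but green or turquoise is not meant.

How it is judged:
By the outcome, as a careful person would: the job done as asked, in the order asked, and still so for the second after the job is handed in, with the robot touching nothing.
It also fails if it takes over 106 s, if anything falls off the work surface, if the arm or the gripper's body presses on something with over 40 N, if the wrist force passes 120 N, or if a joint passes its speed limit or range.

### The arm

A 6-joint arm with a two-finger parallel gripper is mounted at the origin on a cart in front of the work surface, level with it; the furniture and walls round the work are solid. World frame = base frame: x ahead of the robot, y to its left, z up, the work surface at z = 0. Lengths are in m, angles in rad, forces in N, time in s.
With the tool pointing down it reaches from about 0.425 to 0.95 m from the base axis. Payload 3.5 kg.
Tool frame: the origin (TCP) lies on the centre line of the jaws, within the pads' length; the fingertips stand 25 mm ahead of it and the grasp point (between the pads) lies 6 mm ahead of it (ctrl.finger_overhang is the distance from the TCP to the fingertips, in m); z points along the fingers, y is the line along which they close (so a half turn about z gives the same grasp; the last joint's range is limited). The gripper opens to 85 mm and grips with 20 to 120 N. Pads are 22 mm wide; open, the fingers measure 114 mm over their backs; the gripper's body (76 mm by 85 mm) begins 54 mm behind the grasp point. The pads swing forward as they close: fully open they stand 13 mm farther back than shut.
Start: joints at [-1.352, 0.286, 1.577, -0, 1.279, -0.15], TCP at [0.243, -0.63, 0.256] pointing down, gripper open.
Joint ranges: [-2.77, 2.77], [-0.9, 2.22], [0.21, 2.48], [-1.53, 4.67], [0.24, 2.81], [-2.84, 2.84]. Speed limits (rad/s): [2.79, 2.79, 3.14, 3.14, 3.14, 3.14].

### API

Orientations are given as a unit quaternion [x, y, z, w].
In Python, from plant import get_state, imaging, job, ctrl gives the robot as it stands.
- The arm moves only by the tool jog_arm, never from a script. Its argument "increments" is a list of rows, each an object of numbers: "dx", "dy", "dz": the shift along the world's x, y, z each as a share of 12 cm, from -1 to 1; "ax", "ay", "az": the turn, a rotation vector about the world's x, y, z each as a share of pi/2 rad, from -1 to 1; "gripper": the gripper command: -1 is shut, 1 is fully open, values between are in proportion. A call has 1 to 10 rows; each row is the pose to reach, as a shift and turn from the pose commanded when the call began; what a row does not reach only later rows make up. A row lasts 1/10 s, in which the tool goes at most 50 mm and 8.59 degrees, less where a joint would pass 70% of its speed; a pose out of reach is approached as far as the arm can. A call with a number of a shift or a turn outside -1 to 1 is refused whole. A call with a gripper value outside its range is refused whole. The fingers move at their own pace and stop on an object; "force" is the grip in N (left out, the last holds). Time passes only in rows, so rows that repeat a pose let the fingers close. It gives the time, the measured TCP pose, the force, the opening and the grip force at its end, in the units of the state.
- get_state(): the state, without advancing time (a new reading comes with each control period).
- imaging.read_camera(name): name is "side" or "top"; returns a dict with "frame" (420x560x3 uint8, blue, green, red), "depth" (420x560 float32, m along the optical axis (not along the pixel's ray), 0 where there is no reading), "camera_matrix" (3x3 intrinsics, pixels), "extrinsics" (4x4, takes a point from camera to world coordinates). Camera axes: x right, y up, looking along -z (the intrinsics and any distortion apply to the point x, -y, -z); pixel columns grow to the right and rows downward; lengths in m; the calibration is good to about 2 mm. A picture is of the moment at which its call begins.
- job.sign_off(): hands the job in; it is judged then, once.
The state is a dict: "time": time; "qpos": joint angles; "dq": joint speeds; "joint_efforts": joint torques, N m; "eef_pos": TCP position; "tcp_rot": TCP orientation; "contact_force": force on the tool from outside, world axes, zero at the start; "wrist_torque": the same for the moment, N m; "opening": opening from 0.0 (shut) to 1.0 (fully open); "finger_force": force on a finger pad.
Only numpy, scipy, OpenCV 4.12 (cv2) and the standard library are available. Lean on these libraries where they do the work, as an engineer would, in place of code of your own. Each camera call takes 0.05 s, during which the arm holds its last target. There are 200 camera calls.

## Working session

There is one attempt and no reset: what is moved stays moved. The work goes in short steps, Python scripts to look and compute and a tool call to move; the robot and the scene stay as the last step left them, time stands still between calls to the robot, and variables do not carry over. Pictures are saved under pics/ and viewed, at most 14 in all, crops included, and the job is handed in when it is done.

Besides the shell and the picture viewer there is one more tool, called after "Call:" as a command line: name --argument value ..., lists and objects as JSON in quotes. jog_arm: Moves the arm, as the interface text tells. Shift numbers are shares of 12 cm and turn numbers shares of pi/2 rad, none past 1 either way. Its arguments: {"type":"object","properties":{"increments":{"type":"array"},"force":{"type":"number"}},"required":["increments"]}

```bash
mkdir -p pics; ls
cat > h.py <<'E'
import numpy as np, cv2
from plant import get_state, imaging, job, ctrl
def cam(n):
    c=imaging.read_camera(n); np.savez(f'{n}.npz',**{k:np.array(v) for k,v in c.items()}); return c
def load(n): return np.load(f'{n}.npz')
def ray(c,u,v):
    K=c['camera_matrix'];E=c['extrinsics']
    d=np.array([(u-K[0,2])/K[0,0],-(v-K[1,2])/K[1,1],-1.]); return E[:3,3],E[:3,:3]@d
def at_z(c,u,v,z):
    o,d=ray(c,u,v); return o+d*(z-o[2])/d[2]
def cloud(c):
    K=c['camera_matrix'];E=c['extrinsics'];D=c['depth'];v,u=np.mgrid[:D.shape[0],:D.shape[1]]
    p=np.stack([(u-K[0,2])/K[0,0]*D,-(v-K[1,2])/K[1,1]*D,-D],-1); return p@E[:3,:3].T+E[:3,3]
E
python3 - <<'E'
from h import *
for n in('top','side'):
    c=cam(n); cv2.imwrite(f'pics/{n}0.png',c['frame']); print(n,c['camera_matrix'].round(1).tolist(),c['extrinsics'].round(3).tolist(),{k for k in c})
s=get_state(); print(s)
E
```

```text
pics
top [[421.0, 0.0, 279.3], [0.0, 421.0, 207.0], [0.0, 0.0, 1.0]] [[-0.007, 0.992, -0.126, 0.366], [-1.0, -0.01, -0.019, -0.005], [-0.02, 0.126, 0.992, 0.993], [0.0, 0.0, 0.0, 1.0]] {'depth', 'camera_matrix', 'frame', 'extrinsics'}
side [[445.8, 0.0, 279.2], [0.0, 445.8, 223.0], [0.0, 0.0, 1.0]] [[-0.999, -0.035, 0.033, 0.511], [0.047, -0.623, 0.781, 0.812], [-0.007, 0.782, 0.624, 0.706], [0.0, 0.0, 0.0, 1.0]] {'depth', 'camera_matrix', 'frame', 'extrinsics'}
{'time': 0.1, 'qpos': array([-1.35198613e+00,  2.87095886e-01,  1.57800963e+00, -1.66811713e-05,
        1.27862283e+00, -1.49993732e-01]), 'dq': array([-8.77441861e-05, -9.58000084e-04, -4.93886376e-03, -8.96034162e-04,
        4.07762224e-04, -1.79164517e-04]), 'joint_efforts': array([ 4.18808286e-04, -4.07297266e+01, -2.93698579e+01, -1.43907509e-04,
        3.44064072e-03, -1.09912779e-05]), 'eef_pos': array([ 0.24324768, -0.62907086,  0.25508427]), 'tcp_rot': array([ 9.83045079e-01,  1.83360934e-01, -4.47151300e-05, -1.06693552e-03]), 'contact_force': array([ 0.42851526, -0.6259015 , -0.6569731 ]), 'wrist_torque': array([-0.0225702 ,  0.0127166 , -0.00976975]), 'finger_force': 0.0, 'opening': 1.0011294891546143}
```

View pics/top0.png

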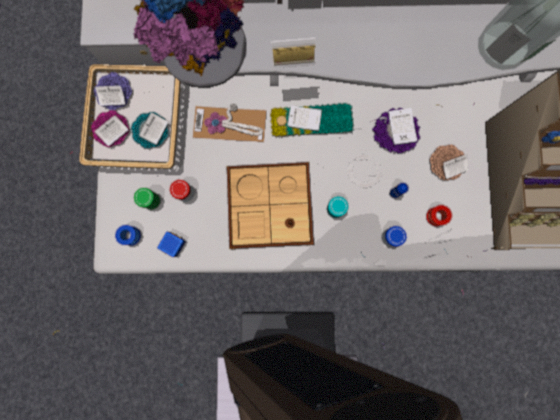

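View pics/side0.png

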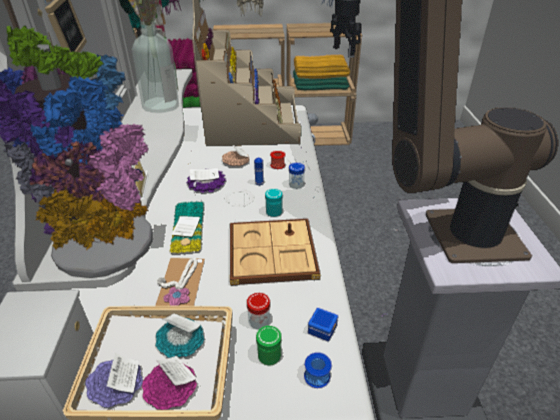

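The top view shows these pieces:
- **Blue, candidates:** reel (127,236), square tin (171,244), jar (396,236) and needle case (400,190).
- **Not wanted:** red jar (180,190), green jar (147,198), turquoise jar (338,206) and red reel (440,216).
- **Tray:** jar recess (249,186), needle recess (289,185), tin recess (251,225) and post (290,223).

The side view agrees. I'll measure from both depth views and confirm in enlarged crops.

```bash
cat > m.py <<'E'
from h import *
T,S=load('top'),load('side')
boxT=dict(reel=(127,236),tin=(171,244),jar=(396,236),needle=(400,190),redjar=(180,190),green=(147,198),turq=(338,206),redreel=(440,216))
PT=cloud(T);PS=cloud(S)
for n,(u,v) in boxT.items():
    p=PT[v-20:v+21,u-20:u+21].reshape(-1,3); p=p[(p[:,2]>.012)&(p[:,2]<.12)]
    g=at_z(T,u,v,.03); p=p[np.hypot(*(p[:,:2]-g[:2]).T)<.04]
    q=PS.reshape(-1,3); q=q[(q[:,2]>.012)&(q[:,2]<.12)&(np.hypot(*(q[:,:2]-g[:2]).T)<.04)]
    out=[n]
    for r in(p,q):
        z=np.percentile(r[:,2],96); t=r[r[:,2]>z-.006].astype(np.float32)
        if n=='tin': (cx,cy),w,a=cv2.minAreaRect(t[:,:2]*1000); out+=[f'top z {z:.4f} c {cx/1000:.4f} {cy/1000:.4f} w {np.round(w,1)} a {a:.1f}']
        else: (cx,cy),R=cv2.minEnclosingCircle(t[:,:2]*1000); out+=[f'top z {z:.4f} c {cx/1000:.4f} {cy/1000:.4f} R {R:.1f}']
    print(*out,len(p),len(q),sep=' | ')
f=T['frame']
a=cv2.resize(f[160:260,100:320],None,fx=3.6,fy=3.6,interpolation=cv2.INTER_CUBIC);cv2.imwrite('pics/cropL.png',a)
s=S['frame']
a=cv2.resize(s[140:290,180:340],None,fx=4,fy=4,interpolation=cv2.INTER_CUBIC);cv2.imwrite('pics/cropS.png',a)
E
python3 m.py
```

```text
reel | top z 0.0423 c 0.4286 0.3659 R 24.2 | top z 0.0406 c 0.4278 0.3679 R 24.3 | 338 | 650
tin | top z 0.0369 c 0.4066 0.2642 w [46.  45.4] a 61.0 | top z 0.0353 c 0.4067 0.2667 w [47.9 46.3] a 60.1 | 452 | 640
jar | top z 0.0641 c 0.4198 -0.2446 R 23.0 | top z 0.0623 c 0.4156 -0.2398 R 24.9 | 420 | 332
needle | top z 0.0838 c 0.5234 -0.2578 R 12.0 | top z 0.0806 c 0.5225 -0.2560 R 12.8 | 196 | 215
redjar | top z 0.0645 c 0.5292 0.2383 R 23.0 | top z 0.0627 c 0.5291 0.2392 R 24.0 | 407 | 696
green | top z 0.0649 c 0.5114 0.3189 R 22.8 | top z 0.0629 c 0.5110 0.3217 R 23.3 | 439 | 809
turq | top z 0.0643 c 0.4874 -0.1189 R 23.0 | top z 0.0621 c 0.4856 -0.1174 R 24.8 | 375 | 395
redreel | top z 0.0420 c 0.4676 -0.3537 R 23.8 | top z 0.0394 c 0.4663 -0.3512 R 26.9 | 337 | 196
```

View pics/cropL.png

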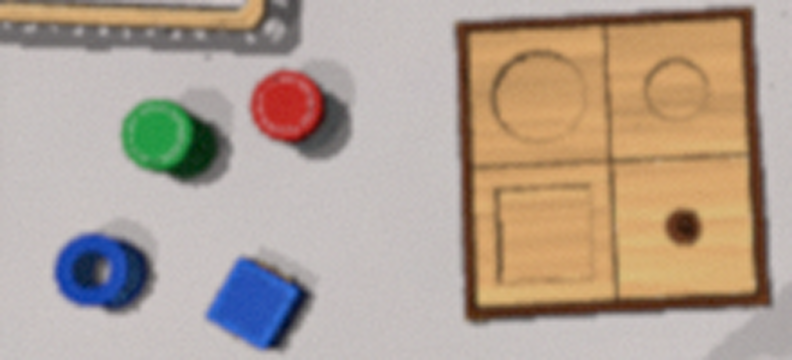

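View pics/cropS.png

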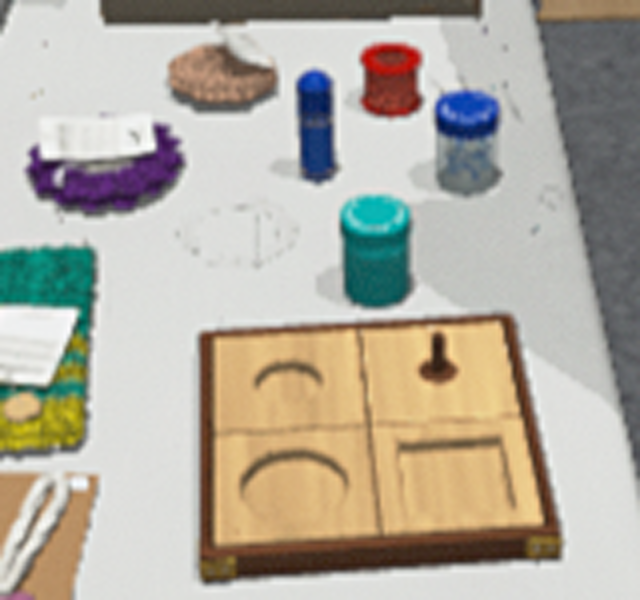

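Crops: in cropL the square tin is at (255,302) with the brass catch on its upper right edge, and the reel with its bore is at (97,270). In cropS the blue-lidded clear jar is at (466,140), the needle case at (316,125) and the turquoise jar at (376,250). Only one blue jar, tin, case and reel fit the descriptions. Next I'll fit the tray.

```bash
cat > tray.py <<'E'
from h import *
T,S=load('top'),load('side')
print(ctrl.finger_overhang,[a for a in dir(ctrl) if a[0]!='_'])
L=lambda u,v:(100+u/3.6,160+v/3.6); R=lambda u,v:(180+u/4,140+v/4)
for n,p,z in [('jar',(539,96),.021),('needle',(676,90),.021),('tin',(544,236),.021),('postbase',(684,228),.030)]: print(n,at_z(T,*L(*p),z)[:2].round(4))
ct=np.array([at_z(T,*L(*p),.022)[:2] for p in[(458,22),(750,10),(769,303),(471,320)]])
cs=np.array([at_z(S,*R(*p),.022)[:2] for p in[(202,548),(202,334),(513,317),(560,532)]])
for c in(ct,cs):
    print(c.round(4).tolist(),c.mean(0).round(4)); d=np.roll(c,-1,0)-c; print(np.hypot(*d.T).round(3),np.degrees(np.arctan2(d[:,1],d[:,0])).round(1))
for n,C in(('T',T),('S',S)):
    P=cloud(C).reshape(-1,3); P=P[(np.abs(P[:,0]-.485)<.13)&(np.abs(P[:,1]-.02)<.12)]
    t=P[(P[:,2]>.016)&(P[:,2]<.030)].astype(np.float32); print(n,'blocktop z',np.median(t[:,2]).round(4),cv2.minAreaRect(t[:,:2]*1000))
    q=P[(P[:,2]>.036)&(P[:,2]<.056)&(np.hypot(P[:,0]-.445,P[:,1]+.03)<.05)]; print('post',len(q),q.mean(0).round(4),q.max(0).round(4))
E
python3 tray.py
```

```text
0.025 ['Unreachable', 'finger_overhang']
jar [0.5383 0.0825]
needle [ 0.5413 -0.0068]
tin [0.4469 0.0791]
postbase [ 0.4505 -0.011 ]
[[0.5879, 0.1356], [0.5937, -0.0556], [0.4027, -0.0647], [0.3934, 0.1256]] [0.4944 0.0352]
[0.191 0.191 0.191 0.195] [ -88.3 -177.3   92.8    2.9]
[[0.5882, 0.1346], [0.5952, -0.0491], [0.4029, -0.0554], [0.396, 0.1329]] [0.4956 0.0407]
[0.184 0.192 0.188 0.192] [ -87.8 -178.1   92.1    0.5]
T blocktop z 0.0204 ((498.34271240234375, 18.24925994873047), (197.2393798828125, 233.5322265625), 2.54144287109375)
post 14 [ 0.4536 -0.0098  0.047 ] [ 0.4567 -0.0064  0.0514]
S blocktop z 0.0196 ((496.5375061035156, 19.58661651611328), (195.49000549316406, 238.92495727539062), 2.0478053092956543)
post 21 [ 0.4531 -0.0061  0.043 ] [ 0.4566 -0.0035  0.0511]
```

Call:
jog_arm --increments '[{"dx": 0.3, "dy": 0.4, "dz": -0.2, "az": -0.09, "gripper": 1}, {"dx": 0.6, "dy": 0.8, "dz": -0.3, "az": -0.18, "gripper": 1}, {"dx": 0.8, "dy": 1, "dz": -0.4, "az": -0.26, "gripper": 1}, {"dx": 0.8, "dy": 1, "dz": -0.4, "az": -0.26, "gripper": 1}]' --force 40

```text
$.increments[0]: bad value
```

Tray centre is about (0.495,0.037) with yaw 2.5°. Targets:
- jar (0.538,0.084)
- needle (0.542,-0.005)
- tin (0.448,0.081)
- post (0.453,-0.008)

I'll retry the move with every key given.

Call:
jog_arm --increments '[{"dx": 0.3, "dy": 0.4, "dz": -0.2, "ax": 0, "ay": 0, "az": -0.08, "gripper": 1}, {"dx": 0.6, "dy": 0.8, "dz": -0.3, "ax": 0, "ay": 0, "az": -0.16, "gripper": 1}, {"dx": 0.8, "dy": 1, "dz": -0.4, "ax": 0, "ay": 0, "az": -0.207, "gripper": 1}, {"dx": 0.8, "dy": 1, "dz": -0.4, "ax": 0, "ay": 0, "az": -0.207, "gripper": 1}]' --force 40

```text
time: 0.5
eef_pos: [0.3412, -0.5048, 0.2053]
tcp_rot: [1.0, 0.023, -0.001, -0.003]
contact_force: [0.0, 0.3, -0.4]
opening: 1.002
finger_force: 0.0
```

Call:
jog_arm --increments '[{"dx": 0.3, "dy": 0.4, "dz": 0, "ax": 0, "ay": 0, "az": 0, "gripper": 1}, {"dx": 0.6, "dy": 0.8, "dz": 0, "ax": 0, "ay": 0, "az": 0, "gripper": 1}, {"dx": 0.667, "dy": 1, "dz": 0, "ax": 0, "ay": 0, "az": 0, "gripper": 1}]'

```text
time: 0.8
eef_pos: [0.4204, -0.3886, 0.2083]
tcp_rot: [1.0, 0.022, 0.0, 0.0]
contact_force: [-0.6, 0.1, 0.8]
opening: 1.0
finger_force: 0.0
```

Call:
jog_arm --increments '[{"dx": 0, "dy": 0.4, "dz": -0.2, "ax": 0, "ay": 0, "az": 0, "gripper": 1}, {"dx": 0, "dy": 0.8, "dz": -0.4, "ax": 0, "ay": 0, "az": 0, "gripper": 1}, {"dx": 0, "dy": 1, "dz": -0.4, "ax": 0, "ay": 0, "az": 0, "gripper": 1}, {"dx": 0, "dy": 1, "dz": -0.4, "ax": 0, "ay": 0, "az": 0, "gripper": 1}]'

```text
time: 1.2
eef_pos: [0.4182, -0.2658, 0.1582]
tcp_rot: [1.0, 0.024, -0.002, -0.002]
contact_force: [-0.1, -0.6, -0.2]
opening: 0.999
finger_force: 0.0
```

Call:
jog_arm --increments '[{"dx": 0, "dy": 0.22, "dz": 0, "ax": 0, "ay": 0, "az": 0, "gripper": 1}, {"dx": 0, "dy": 0.22, "dz": 0, "ax": 0, "ay": 0, "az": 0, "gripper": 1}, {"dx": 0, "dy": 0.22, "dz": 0, "ax": 0, "ay": 0, "az": 0, "gripper": 1}]'

```text
time: 1.5
eef_pos: [0.4198, -0.2444, 0.1609]
tcp_rot: [1.0, 0.022, 0.0, 0.001]
contact_force: [-0.8, 0.6, 0.3]
opening: 0.999
finger_force: 0.0
```

Call:
jog_arm --increments '[{"dx": 0, "dy": 0, "dz": -0.3, "ax": 0, "ay": 0, "az": 0, "gripper": 1}, {"dx": 0, "dy": 0, "dz": -0.6, "ax": 0, "ay": 0, "az": 0, "gripper": 1}, {"dx": 0, "dy": 0, "dz": -0.85, "ax": 0, "ay": 0, "az": 0, "gripper": 1}, {"dx": 0, "dy": 0, "dz": -0.85, "ax": 0, "ay": 0, "az": 0, "gripper": 1}, {"dx": 0, "dy": 0, "dz": -0.85, "ax": 0, "ay": 0, "az": 0, "gripper": 1}]'

```text
time: 2.0
eef_pos: [0.4195, -0.2444, 0.0586]
tcp_rot: [1.0, 0.021, -0.0, -0.0]
contact_force: [1.3, 0.3, 0.4]
opening: 1.002
finger_force: 0.0
```

Call:
jog_arm --increments '[{"dx": 0, "dy": 0, "dz": 0, "ax": 0, "ay": 0, "az": 0, "gripper": 0.3}, {"dx": 0, "dy": 0, "dz": 0, "ax": 0, "ay": 0, "az": 0, "gripper": 0.2}, {"dx": 0, "dy": 0, "dz": 0, "ax": 0, "ay": 0, "az": 0, "gripper": 0.1}, {"dx": 0, "dy": 0, "dz": 0, "ax": 0, "ay": 0, "az": 0, "gripper": 0}, {"dx": 0, "dy": 0, "dz": 0, "ax": 0, "ay": 0, "az": 0, "gripper": -0.3}, {"dx": 0, "dy": 0, "dz": 0, "ax": 0, "ay": 0, "az": 0, "gripper": -1}, {"dx": 0, "dy": 0, "dz": 0, "ax": 0, "ay": 0, "az": 0, "gripper": -1}, {"dx": 0, "dy": 0, "dz": 0, "ax": 0, "ay": 0, "az": 0, "gripper": -1}]'

```text
time: 2.8
eef_pos: [0.4203, -0.2439, 0.06]
tcp_rot: [1.0, 0.022, 0.001, 0.001]
contact_force: [-1.7, 0.9, 5.9]
opening: 0.522
finger_force: 40.3
```

Call:
jog_arm --increments '[{"dx": 0, "dy": 0, "dz": 0.1, "ax": 0, "ay": 0, "az": 0, "gripper": -1}, {"dx": 0, "dy": 0, "dz": 0.3, "ax": 0, "ay": 0, "az": 0, "gripper": -1}, {"dx": 0, "dy": 0, "dz": 0.5, "ax": 0, "ay": 0, "az": 0, "gripper": -1}, {"dx": 0, "dy": 0, "dz": 0.7, "ax": 0, "ay": 0, "az": 0, "gripper": -1}, {"dx": 0, "dy": 0, "dz": 0.9, "ax": 0, "ay": 0, "az": 0, "gripper": -1}, {"dx": 0, "dy": 0, "dz": 1, "ax": 0, "ay": 0, "az": 0, "gripper": -1}, {"dx": 0, "dy": 0, "dz": 1, "ax": 0, "ay": 0, "az": 0, "gripper": -1}]'

```text
time: 3.5
eef_pos: [0.4203, -0.2439, 0.1806]
tcp_rot: [1.0, 0.022, 0.002, 0.002]
contact_force: [-0.2, -0.3, -1.8]
opening: 0.522
finger_force: 41.2
```

Call:
jog_arm --increments '[{"dx": 0.05, "dy": 0.15, "dz": 0, "ax": 0, "ay": 0, "az": 0, "gripper": -1}, {"dx": 0.15, "dy": 0.4, "dz": 0, "ax": 0, "ay": 0, "az": 0, "gripper": -1}, {"dx": 0.25, "dy": 0.7, "dz": 0, "ax": 0, "ay": 0, "az": 0, "gripper": -1}, {"dx": 0.4, "dy": 1, "dz": 0, "ax": 0, "ay": 0, "az": 0, "gripper": -1}]'

```text
time: 3.9
eef_pos: [0.4663, -0.1217, 0.1764]
tcp_rot: [1.0, 0.021, -0.002, -0.001]
contact_force: [0.5, 0.1, -1.5]
opening: 0.52
finger_force: 41.2
```

Call:
jog_arm --increments '[{"dx": 0.1, "dy": 0.3, "dz": 0, "ax": 0, "ay": 0, "az": 0, "gripper": -1}, {"dx": 0.2, "dy": 0.6, "dz": 0, "ax": 0, "ay": 0, "az": 0, "gripper": -1}, {"dx": 0.3, "dy": 0.9, "dz": 0, "ax": 0, "ay": 0, "az": 0, "gripper": -1}, {"dx": 0.3, "dy": 1, "dz": 0, "ax": 0, "ay": 0, "az": 0, "gripper": -1}]'

```text
time: 4.3
eef_pos: [0.5031, -0.0003, 0.1766]
tcp_rot: [1.0, 0.023, -0.001, -0.001]
contact_force: [0.3, 0.5, -1.7]
opening: 0.519
finger_force: 41.3
```

Call:
jog_arm --increments '[{"dx": 0.1, "dy": 0.25, "dz": 0, "ax": 0, "ay": 0, "az": 0, "gripper": -1}, {"dx": 0.2, "dy": 0.5, "dz": 0, "ax": 0, "ay": 0, "az": 0, "gripper": -1}, {"dx": 0.29, "dy": 0.73, "dz": 0, "ax": 0, "ay": 0, "az": 0, "gripper": -1}, {"dx": 0.29, "dy": 0.73, "dz": -0.3, "ax": 0, "ay": 0, "az": 0, "gripper": -1}, {"dx": 0.29, "dy": 0.73, "dz": -0.5, "ax": 0, "ay": 0, "az": 0, "gripper": -1}, {"dx": 0.29, "dy": 0.73, "dz": -0.6, "ax": 0, "ay": 0, "az": 0, "gripper": -1}, {"dx": 0.29, "dy": 0.73, "dz": -0.6, "ax": 0, "ay": 0, "az": 0, "gripper": -1}]'

```text
time: 5.0
eef_pos: [0.536, 0.084, 0.1033]
tcp_rot: [1.0, 0.022, -0.003, -0.0]
contact_force: [-0.0, 0.3, -1.4]
opening: 0.527
finger_force: 41.4
```

Run:
```python
from h import *
print(get_state()['eef_pos'],get_state()['opening'])
t=cam('top')['frame'];s=cam('side')['frame']
a=cv2.resize(t[130:260,200:340],(560,520),interpolation=cv2.INTER_CUBIC);b=cv2.resize(s[170:300,210:340],(240*2,480),interpolation=cv2.INTER_CUBIC)
a=a[:480,:320*1+0] if 0 else cv2.resize(a,(320,297)); im=np.zeros((480,800,3),np.uint8); im[:297,:320]=a; im[:,320:]=b
cv2.imwrite('pics/jar1.png',im)
```

```text
[0.53597585 0.08397415 0.10328253] 0.5270212934712
```

View pics/jar1.png

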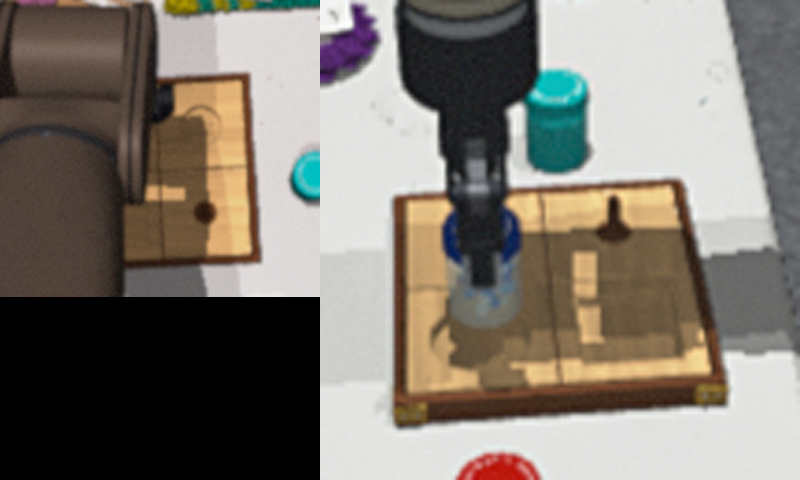

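The side picture shows the jar upright in the jaws at about (485,270), over the big round recess. Now lower it.

Call:
jog_arm --increments '[{"dx": 0, "dy": 0, "dz": -0.1, "ax": 0, "ay": 0, "az": 0, "gripper": -1}, {"dx": 0, "dy": 0, "dz": -0.18, "ax": 0, "ay": 0, "az": 0, "gripper": -1}, {"dx": 0, "dy": 0, "dz": -0.24, "ax": 0, "ay": 0, "az": 0, "gripper": -1}, {"dx": 0, "dy": 0, "dz": -0.28, "ax": 0, "ay": 0, "az": 0, "gripper": -1}, {"dx": 0, "dy": 0, "dz": -0.3, "ax": 0, "ay": 0, "az": 0, "gripper": -1}, {"dx": 0, "dy": 0, "dz": -0.3, "ax": 0, "ay": 0, "az": 0, "gripper": -1}, {"dx": 0, "dy": 0, "dz": -0.3, "ax": 0, "ay": 0, "az": 0, "gripper": -1}]'

```text
time: 5.8
eef_pos: [0.5384, 0.0845, 0.0712]
tcp_rot: [1.0, 0.022, -0.0, 0.0]
contact_force: [-3.3, 0.6, 5.8]
opening: 0.52
finger_force: 41.8
```

Call:
jog_arm --increments '[{"dx": 0, "dy": 0, "dz": 0, "ax": 0, "ay": 0, "az": 0, "gripper": 0.2}, {"dx": 0, "dy": 0, "dz": 0, "ax": 0, "ay": 0, "az": 0, "gripper": 0.4}, {"dx": 0, "dy": 0, "dz": 0, "ax": 0, "ay": 0, "az": 0, "gripper": 0.5}, {"dx": 0, "dy": 0, "dz": 0, "ax": 0, "ay": 0, "az": 0, "gripper": 0.5}, {"dx": 0, "dy": 0, "dz": 0, "ax": 0, "ay": 0, "az": 0, "gripper": 0.5}]'

```text
time: 6.3
eef_pos: [0.5382, 0.0844, 0.0702]
tcp_rot: [1.0, 0.022, 0.0, -0.0]
contact_force: [0.7, -0.5, -0.3]
opening: 0.753
finger_force: 0.0
```

Call:
jog_arm --increments '[{"dx": 0, "dy": 0, "dz": 0.2, "ax": 0, "ay": 0, "az": 0, "gripper": 0.5}, {"dx": 0, "dy": 0, "dz": 0.5, "ax": 0, "ay": 0, "az": 0, "gripper": 0.5}, {"dx": 0, "dy": 0, "dz": 0.8, "ax": 0, "ay": 0, "az": 0, "gripper": 1}, {"dx": -0.3, "dy": 0.3, "dz": 0.8, "ax": 0, "ay": 0, "az": -0.08, "gripper": 1}, {"dx": -0.6, "dy": 0.6, "dz": 0.8, "ax": 0, "ay": 0, "az": -0.16, "gripper": 1}, {"dx": -0.9, "dy": 0.9, "dz": 0.8, "ax": 0, "ay": 0, "az": -0.24, "gripper": 1}, {"dx": -1, "dy": 1, "dz": 0.8, "ax": 0, "ay": 0, "az": -0.32, "gripper": 1}, {"dx": -1, "dy": 1, "dz": 0.8, "ax": 0, "ay": 0, "az": -0.355, "gripper": 1}, {"dx": -1, "dy": 1, "dz": 0.8, "ax": 0, "ay": 0, "az": -0.355, "gripper": 1}]'

```text
time: 7.2
eef_pos: [0.4176, 0.205, 0.1664]
tcp_rot: [0.967, -0.253, 0.0, -0.0]
contact_force: [0.2, -1.0, -0.2]
opening: 0.998
finger_force: 0.0
```

Run:
```python
from h import *
for n in('top','side'):
    c=cam(n); P=cloud(c).reshape(-1,3)
    q=P[(P[:,2]>.03)&(P[:,2]<.1)&(np.hypot(P[:,0]-.538,P[:,1]-.084)<.035)].astype(np.float32)
    if len(q)>20:
        z=np.percentile(q[:,2],96); print(n,z,len(q),cv2.minEnclosingCircle(q[q[:,2]>z-.005][:,:2]*1000))
print(get_state()['eef_pos'])
```

```text
top 0.07527577 370 ((537.5658569335938, 83.6686019897461), 22.694765090942383)
side 0.07362603 496 ((538.3740234375, 85.38983917236328), 24.85188865661621)
[0.41840375 0.20437974 0.1664698 ]
```

Jar seated: its top is at 74 mm. Next the tin.

Call:
jog_arm --increments '[{"dx": -0.05, "dy": 0.25, "dz": 0, "ax": 0, "ay": 0, "az": 0, "gripper": 1}, {"dx": -0.093, "dy": 0.51, "dz": 0, "ax": 0, "ay": 0, "az": 0, "gripper": 1}, {"dx": -0.093, "dy": 0.51, "dz": -0.3, "ax": 0, "ay": 0, "az": 0, "gripper": 1}, {"dx": -0.093, "dy": 0.51, "dz": -0.6, "ax": 0, "ay": 0, "az": 0, "gripper": 1}, {"dx": -0.093, "dy": 0.51, "dz": -0.6, "ax": 0, "ay": 0, "az": 0, "gripper": 1}]'

```text
time: 7.8
eef_pos: [0.4037, 0.2639, 0.0894]
tcp_rot: [0.967, -0.254, -0.005, 0.003]
contact_force: [-0.6, -0.5, 0.4]
opening: 1.0
finger_force: 0.0
```

Call:
jog_arm --increments '[{"dx": 0, "dy": 0, "dz": -0.25, "ax": 0, "ay": 0, "az": 0, "gripper": 1}, {"dx": 0, "dy": 0, "dz": -0.467, "ax": 0, "ay": 0, "az": 0, "gripper": 1}, {"dx": 0, "dy": 0, "dz": -0.467, "ax": 0, "ay": 0, "az": 0, "gripper": 1}, {"dx": 0, "dy": 0, "dz": -0.467, "ax": 0, "ay": 0, "az": 0, "gripper": 0.3}, {"dx": 0, "dy": 0, "dz": -0.467, "ax": 0, "ay": 0, "az": 0, "gripper": 0.1}, {"dx": 0, "dy": 0, "dz": -0.467, "ax": 0, "ay": 0, "az": 0, "gripper": -0.2}, {"dx": 0, "dy": 0, "dz": -0.467, "ax": 0, "ay": 0, "az": 0, "gripper": -1}, {"dx": 0, "dy": 0, "dz": -0.467, "ax": 0, "ay": 0, "az": 0, "gripper": -1}, {"dx": 0, "dy": 0, "dz": -0.467, "ax": 0, "ay": 0, "az": 0, "gripper": -1}]'

```text
time: 8.7
eef_pos: [0.4087, 0.2662, 0.0405]
tcp_rot: [0.967, -0.254, 0.002, -0.001]
contact_force: [0.2, -1.0, 7.3]
opening: 0.53
finger_force: 43.2
```

Call:
jog_arm --increments '[{"dx": 0, "dy": 0, "dz": 0.1, "ax": 0, "ay": 0, "az": 0, "gripper": -1}, {"dx": 0, "dy": 0, "dz": 0.3, "ax": 0, "ay": 0, "az": 0, "gripper": -1}, {"dx": 0, "dy": 0, "dz": 0.6, "ax": 0, "ay": 0, "az": 0, "gripper": -1}, {"dx": 0.03, "dy": -0.1, "dz": 0.7, "ax": 0, "ay": 0, "az": 0.08, "gripper": -1}, {"dx": 0.1, "dy": -0.3, "dz": 0.7, "ax": 0, "ay": 0, "az": 0.16, "gripper": -1}, {"dx": 0.15, "dy": -0.5, "dz": 0.7, "ax": 0, "ay": 0, "az": 0.24, "gripper": -1}, {"dx": 0.2, "dy": -0.75, "dz": 0.7, "ax": 0, "ay": 0, "az": 0.31, "gripper": -1}, {"dx": 0.25, "dy": -1, "dz": 0.7, "ax": 0, "ay": 0, "az": 0.355, "gripper": -1}, {"dx": 0.25, "dy": -1, "dz": 0.7, "ax": 0, "ay": 0, "az": 0.355, "gripper": -1}]'

```text
time: 9.6
eef_pos: [0.4375, 0.1433, 0.123]
tcp_rot: [1.0, 0.021, 0.0, 0.0]
contact_force: [0.4, 0.3, -0.5]
opening: 0.524
finger_force: 42.3
```

Call:
jog_arm --increments '[{"dx": 0.05, "dy": -0.25, "dz": 0, "ax": 0, "ay": 0, "az": 0, "gripper": -1}, {"dx": 0.095, "dy": -0.45, "dz": 0, "ax": 0, "ay": 0, "az": 0, "gripper": -1}, {"dx": 0.095, "dy": -0.535, "dz": 0, "ax": 0, "ay": 0, "az": 0, "gripper": -1}, {"dx": 0.095, "dy": -0.535, "dz": -0.2, "ax": 0, "ay": 0, "az": 0, "gripper": -1}, {"dx": 0.095, "dy": -0.535, "dz": -0.35, "ax": 0, "ay": 0, "az": 0, "gripper": -1}, {"dx": 0.095, "dy": -0.535, "dz": -0.35, "ax": 0, "ay": 0, "az": 0, "gripper": -1}, {"dx": 0.095, "dy": -0.535, "dz": -0.35, "ax": 0, "ay": 0, "az": 0, "gripper": -1}]'

```text
time: 10.3
eef_pos: [0.4481, 0.082, 0.0805]
tcp_rot: [1.0, 0.022, -0.0, -0.0]
contact_force: [-0.7, -0.3, -0.5]
opening: 0.533
finger_force: 42.3
```

Run:
```python
from h import *
s=get_state();print(s['eef_pos'],s['tcp_rot'],s['opening'])
s=cam('side')['frame']
cv2.imwrite('pics/tin1.png',cv2.resize(s[170:300,210:340],(520,520),interpolation=cv2.INTER_CUBIC))
```

```text
[0.44812053 0.08197774 0.08046653] [ 9.99757796e-01  2.20045031e-02 -3.49319826e-04 -1.71483555e-04] 0.5325424327281038
```

View pics/tin1.png

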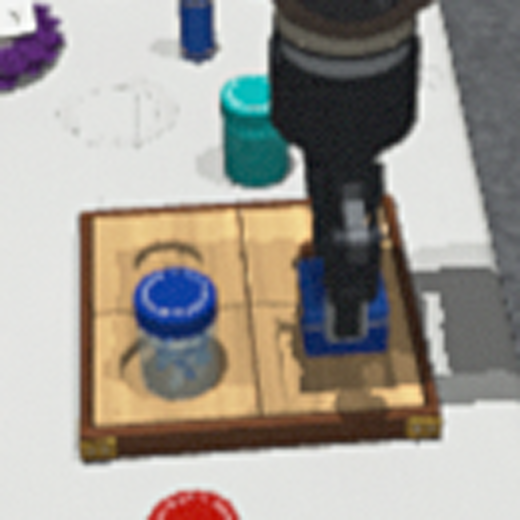

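The picture shows the jar standing in its recess at (178,330) and the tin level in the jaws at (343,310), square to the tray. Lower it.

Call:
jog_arm --increments '[{"dx": 0, "dy": 0, "dz": -0.08, "ax": 0, "ay": 0, "az": 0, "gripper": -1}, {"dx": 0, "dy": 0, "dz": -0.16, "ax": 0, "ay": 0, "az": 0, "gripper": -1}, {"dx": 0, "dy": 0, "dz": -0.22, "ax": 0, "ay": 0, "az": 0, "gripper": -1}, {"dx": 0, "dy": 0, "dz": -0.25, "ax": 0, "ay": 0, "az": 0, "gripper": -1}, {"dx": 0, "dy": 0, "dz": -0.25, "ax": 0, "ay": 0, "az": 0, "gripper": -1}, {"dx": 0, "dy": 0, "dz": -0.25, "ax": 0, "ay": 0, "az": 0, "gripper": -1}]'

```text
time: 10.95
eef_pos: [0.4482, 0.0815, 0.0515]
tcp_rot: [1.0, 0.022, -0.002, -0.0]
contact_force: [-7.4, 0.6, 14.0]
opening: 0.528
finger_force: 44.0
```

Call:
jog_arm --increments '[{"dx": 0, "dy": 0, "dz": 0, "ax": 0, "ay": 0, "az": 0, "gripper": 0.2}, {"dx": 0, "dy": 0, "dz": 0, "ax": 0, "ay": 0, "az": 0, "gripper": 0.4}, {"dx": 0, "dy": 0, "dz": 0, "ax": 0, "ay": 0, "az": 0, "gripper": 0.4}, {"dx": 0, "dy": 0, "dz": 0, "ax": 0, "ay": 0, "az": 0, "gripper": 0.4}, {"dx": 0, "dy": 0, "dz": 0.3, "ax": 0, "ay": 0, "az": 0, "gripper": 0.4}, {"dx": 0, "dy": 0, "dz": 0.65, "ax": 0, "ay": 0, "az": 0, "gripper": 0.4}, {"dx": 0, "dy": 0, "dz": 0.9, "ax": 0, "ay": 0, "az": 0, "gripper": 1}, {"dx": 0.1, "dy": -0.35, "dz": 0.9, "ax": 0, "ay": 0, "az": 0, "gripper": 1}, {"dx": 0.2, "dy": -0.7, "dz": 0.9, "ax": 0, "ay": 0, "az": 0, "gripper": 1}, {"dx": 0.3, "dy": -1, "dz": 0.9, "ax": 0, "ay": 0, "az": 0, "gripper": 1}]'

```text
time: 11.95
eef_pos: [0.4849, -0.0401, 0.1588]
tcp_rot: [1.0, 0.022, 0.001, 0.0]
contact_force: [0.7, 0.4, 0.3]
opening: 1.001
finger_force: 0.0
```

Call:
jog_arm --increments '[{"dx": 0.1, "dy": -0.4, "dz": 0, "ax": 0, "ay": 0, "az": 0, "gripper": 1}, {"dx": 0.2, "dy": -0.8, "dz": 0, "ax": 0, "ay": 0, "az": 0, "gripper": 1}, {"dx": 0.2, "dy": -1, "dz": 0, "ax": 0, "ay": 0, "az": 0, "gripper": 1}]'

```text
time: 12.25
eef_pos: [0.5095, -0.1623, 0.1586]
tcp_rot: [1.0, 0.021, 0.001, 0.001]
contact_force: [0.7, 0.8, 0.8]
opening: 1.001
finger_force: 0.0
```

Call:
jog_arm --increments '[{"dx": 0.06, "dy": -0.4, "dz": 0, "ax": 0, "ay": 0, "az": 0, "gripper": 1}, {"dx": 0.125, "dy": -0.815, "dz": 0, "ax": 0, "ay": 0, "az": 0, "gripper": 1}, {"dx": 0.125, "dy": -0.815, "dz": 0, "ax": 0, "ay": 0, "az": 0, "gripper": 1}, {"dx": 0.125, "dy": -0.815, "dz": 0, "ax": 0, "ay": 0, "az": 0, "gripper": 1}]'

```text
time: 12.65
eef_pos: [0.5231, -0.2572, 0.1576]
tcp_rot: [1.0, 0.021, -0.0, -0.001]
contact_force: [0.4, 0.2, -0.6]
opening: 0.998
finger_force: 0.0
```

Run:
```python
from h import *
print(get_state()['eef_pos'])
for n in('top','side'):
    c=cam(n); P=cloud(c).reshape(-1,3)
    q=P[(P[:,2]>.03)&(P[:,2]<.1)&(np.hypot(P[:,0]-.448,P[:,1]-.081)<.038)].astype(np.float32)
    if len(q)>20:
        z=np.percentile(q[:,2],96); print(n,z,len(q),cv2.minAreaRect(q[q[:,2]>z-.005][:,:2]*1000))
```

```text
[ 0.52310427 -0.25723776  0.15763865]
top 0.04782767 420 ((447.1468811035156, 80.14244842529297), (44.928741455078125, 45.18651580810547), 3.535198450088501)
side 0.045910493 384 ((446.173095703125, 83.69668579101562), (45.56486511230469, 50.07872009277344), 3.110832691192627)
```

Call:
jog_arm --increments '[{"dx": 0, "dy": 0, "dz": -0.3, "ax": 0, "ay": 0, "az": 0, "gripper": 1}, {"dx": 0, "dy": 0, "dz": -0.6, "ax": 0, "ay": 0, "az": 0, "gripper": 0.7}, {"dx": 0, "dy": 0, "dz": -0.82, "ax": 0, "ay": 0, "az": 0, "gripper": 0.4}, {"dx": 0, "dy": 0, "dz": -0.82, "ax": 0, "ay": 0, "az": 0, "gripper": 0.2}, {"dx": 0, "dy": 0, "dz": -0.82, "ax": 0, "ay": 0, "az": 0, "gripper": 0}, {"dx": 0, "dy": 0, "dz": -0.82, "ax": 0, "ay": 0, "az": 0, "gripper": -0.2}, {"dx": 0, "dy": 0, "dz": -0.82, "ax": 0, "ay": 0, "az": 0, "gripper": -0.4}, {"dx": 0, "dy": 0, "dz": -0.82, "ax": 0, "ay": 0, "az": 0, "gripper": -1}, {"dx": 0, "dy": 0, "dz": -0.82, "ax": 0, "ay": 0, "az": 0, "gripper": -1}, {"dx": 0, "dy": 0, "dz": -0.82, "ax": 0, "ay": 0, "az": 0, "gripper": -1}]' --force 30

```text
time: 13.75
eef_pos: [0.5249, -0.2571, 0.0623]
tcp_rot: [1.0, 0.022, 0.002, 0.001]
contact_force: [-0.6, 1.1, 7.1]
opening: 0.296
finger_force: 29.8
```

Call:
jog_arm --increments '[{"dx": 0, "dy": 0, "dz": 0.1, "ax": 0, "ay": 0, "az": 0, "gripper": -1}, {"dx": 0, "dy": 0, "dz": 0.3, "ax": 0, "ay": 0, "az": 0, "gripper": -1}, {"dx": 0, "dy": 0, "dz": 0.6, "ax": 0, "ay": 0, "az": 0, "gripper": -1}, {"dx": 0, "dy": 0, "dz": 0.9, "ax": 0, "ay": 0, "az": 0, "gripper": -1}, {"dx": 0.02, "dy": 0.2, "dz": 0.9, "ax": 0, "ay": 0, "az": 0, "gripper": -1}, {"dx": 0.05, "dy": 0.5, "dz": 0.9, "ax": 0, "ay": 0, "az": 0, "gripper": -1}, {"dx": 0.08, "dy": 0.8, "dz": 0.9, "ax": 0, "ay": 0, "az": 0, "gripper": -1}, {"dx": 0.1, "dy": 1, "dz": 0.9, "ax": 0, "ay": 0, "az": 0, "gripper": -1}]'

```text
time: 14.55
eef_pos: [0.5351, -0.1345, 0.1685]
tcp_rot: [1.0, 0.022, 0.0, -0.0]
contact_force: [-0.8, -0.0, -0.2]
opening: 0.298
finger_force: 29.6
```

Call:
jog_arm --increments '[{"dx": 0.02, "dy": 0.3, "dz": 0, "ax": 0, "ay": 0, "az": 0, "gripper": -1}, {"dx": 0.04, "dy": 0.6, "dz": 0, "ax": 0, "ay": 0, "az": 0, "gripper": -1}, {"dx": 0.05, "dy": 0.9, "dz": 0, "ax": 0, "ay": 0, "az": 0, "gripper": -1}, {"dx": 0.05, "dy": 1, "dz": 0, "ax": 0, "ay": 0, "az": 0, "gripper": -1}]'

```text
time: 14.95
eef_pos: [0.541, -0.0138, 0.1683]
tcp_rot: [1.0, 0.023, 0.0, -0.0]
contact_force: [-0.2, -0.0, -0.4]
opening: 0.293
finger_force: 29.6
```

Call:
jog_arm --increments '[{"dx": 0, "dy": 0.1, "dz": -0.1, "ax": 0, "ay": 0, "az": 0, "gripper": -1}, {"dx": 0, "dy": 0.1, "dz": -0.35, "ax": 0, "ay": 0, "az": 0, "gripper": -1}, {"dx": 0, "dy": 0.1, "dz": -0.6, "ax": 0, "ay": 0, "az": 0, "gripper": -1}, {"dx": 0, "dy": 0.1, "dz": -0.6, "ax": 0, "ay": 0, "az": 0, "gripper": -1}, {"dx": 0, "dy": 0.1, "dz": -0.6, "ax": 0, "ay": 0, "az": 0, "gripper": -1}]'

```text
time: 15.45
eef_pos: [0.541, -0.005, 0.0953]
tcp_rot: [1.0, 0.021, -0.001, -0.0]
contact_force: [0.0, 0.0, -0.3]
opening: 0.295
finger_force: 29.6
```

Run:
```python
from h import *
s=get_state();print(s['eef_pos'],s['opening'])
s=cam('side')['frame']
cv2.imwrite('pics/ned1.png',cv2.resize(s[170:300,210:340],(520,520),interpolation=cv2.INTER_CUBIC))
```

```text
[ 0.54096497 -0.00496265  0.09525402] 0.29469591499414016
```

View pics/ned1.png

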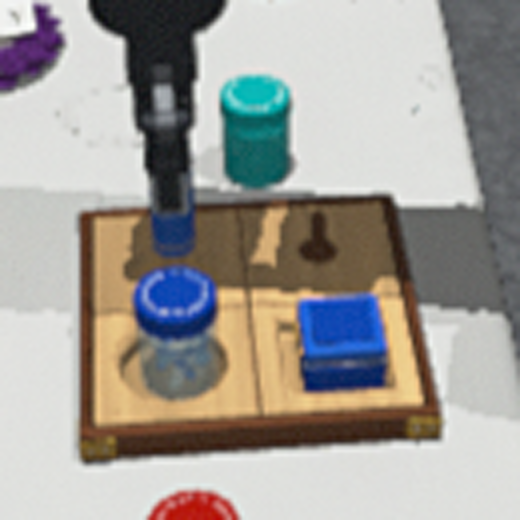

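Jar and tin sit in their recesses, and the needle case hangs upright over the small recess, its foot at (173,248). Lower it.

Call:
jog_arm --increments '[{"dx": 0, "dy": 0, "dz": -0.08, "ax": 0, "ay": 0, "az": 0, "gripper": -1}, {"dx": 0, "dy": 0, "dz": -0.14, "ax": 0, "ay": 0, "az": 0, "gripper": -1}, {"dx": 0, "dy": 0, "dz": -0.18, "ax": 0, "ay": 0, "az": 0, "gripper": -1}, {"dx": 0, "dy": 0, "dz": -0.2, "ax": 0, "ay": 0, "az": 0, "gripper": -1}, {"dx": 0, "dy": 0, "dz": -0.2, "ax": 0, "ay": 0, "az": 0, "gripper": -1}, {"dx": 0, "dy": 0, "dz": -0.2, "ax": 0, "ay": 0, "az": 0, "gripper": -1}]'

```text
time: 16.1
eef_pos: [0.5417, -0.0045, 0.0733]
tcp_rot: [1.0, 0.022, -0.0, 0.0]
contact_force: [-2.7, -0.2, 7.9]
opening: 0.296
finger_force: 30.4
```

Call:
jog_arm --increments '[{"dx": 0, "dy": 0, "dz": 0, "ax": 0, "ay": 0, "az": 0, "gripper": -0.2}, {"dx": 0, "dy": 0, "dz": 0, "ax": 0, "ay": 0, "az": 0, "gripper": 0}, {"dx": 0, "dy": 0, "dz": 0, "ax": 0, "ay": 0, "az": 0, "gripper": 0.2}, {"dx": 0, "dy": 0, "dz": 0, "ax": 0, "ay": 0, "az": 0, "gripper": 0.2}, {"dx": 0, "dy": 0, "dz": 0.3, "ax": 0, "ay": 0, "az": 0, "gripper": 0.2}, {"dx": 0, "dy": 0, "dz": 0.65, "ax": 0, "ay": 0, "az": 0, "gripper": 0.2}, {"dx": 0, "dy": 0, "dz": 0.9, "ax": 0, "ay": 0, "az": 0, "gripper": 0.2}, {"dx": -0.15, "dy": 0.35, "dz": 0.9, "ax": 0, "ay": 0, "az": 0, "gripper": 1}, {"dx": -0.3, "dy": 0.7, "dz": 0.9, "ax": 0, "ay": 0, "az": 0, "gripper": 1}, {"dx": -0.4, "dy": 1, "dz": 0.9, "ax": 0, "ay": 0, "az": 0, "gripper": 1}]'

```text
time: 17.1
eef_pos: [0.4924, 0.1169, 0.18]
tcp_rot: [1.0, 0.021, 0.0, -0.0]
contact_force: [0.1, 1.3, -0.6]
opening: 0.999
finger_force: 0.0
```

Call:
jog_arm --increments '[{"dx": -0.1, "dy": 0.35, "dz": 0, "ax": 0, "ay": 0, "az": 0, "gripper": 1}, {"dx": -0.2, "dy": 0.7, "dz": 0, "ax": 0, "ay": 0, "az": 0, "gripper": 1}, {"dx": -0.3, "dy": 1, "dz": 0, "ax": 0, "ay": 0, "az": 0, "gripper": 1}, {"dx": -0.3, "dy": 1, "dz": 0, "ax": 0, "ay": 0, "az": 0, "gripper": 1}]'

```text
time: 17.5
eef_pos: [0.4557, 0.239, 0.1797]
tcp_rot: [1.0, 0.024, -0.0, -0.001]
contact_force: [0.3, 0.2, -0.2]
opening: 1.0
finger_force: 0.0
```

Call:
jog_arm --increments '[{"dx": -0.1, "dy": 0.35, "dz": 0, "ax": 0, "ay": 0, "az": 0, "gripper": 1}, {"dx": -0.2, "dy": 0.7, "dz": 0, "ax": 0, "ay": 0, "az": 0, "gripper": 1}, {"dx": -0.25, "dy": 1, "dz": -0.3, "ax": 0, "ay": 0, "az": 0, "gripper": 1}, {"dx": -0.25, "dy": 1, "dz": -0.6, "ax": 0, "ay": 0, "az": 0, "gripper": 1}, {"dx": -0.25, "dy": 1, "dz": -0.6, "ax": 0, "ay": 0, "az": 0, "gripper": 1}, {"dx": -0.25, "dy": 1, "dz": -0.6, "ax": 0, "ay": 0, "az": 0, "gripper": 1}]'

```text
time: 18.1
eef_pos: [0.4273, 0.3548, 0.1074]
tcp_rot: [1.0, 0.022, -0.001, 0.001]
contact_force: [-0.1, -0.1, 0.2]
opening: 0.998
finger_force: 0.0
```

Run:
```python
from h import *
print(get_state()['eef_pos'])
for n in('top','side'):
    c=cam(n); P=cloud(c).reshape(-1,3)
    for m,x,y,r in(('needle',.541,-.005,.03),('reel',.428,.367,.04)):
        q=P[(P[:,2]>.03)&(P[:,2]<.1)&(np.hypot(P[:,0]-x,P[:,1]-y)<r)].astype(np.float32)
        if len(q)>20:
            z=np.percentile(q[:,2],96); print(n,m,z,len(q),cv2.minEnclosingCircle(q[q[:,2]>z-.006][:,:2]*1000))
cv2.imwrite('pics/reel1.png',cv2.resize(c['frame'][220:420,180:380],(600,600),interpolation=cv2.INTER_CUBIC))
```

```text
[0.42729949 0.35484583 0.10742404]
top needle 0.095604025 151 ((540.780029296875, -5.082520484924316), 10.983413696289062)
top reel 0.04246285 93 ((419.44708251953125, 363.969482421875), 21.257461547851562)
side needle 0.09264141 269 ((539.5422973632812, -2.2175796031951904), 11.752325057983398)
side reel 0.04093337 338 ((428.031005859375, 374.561279296875), 31.10246467590332)
```

View pics/reel1.png

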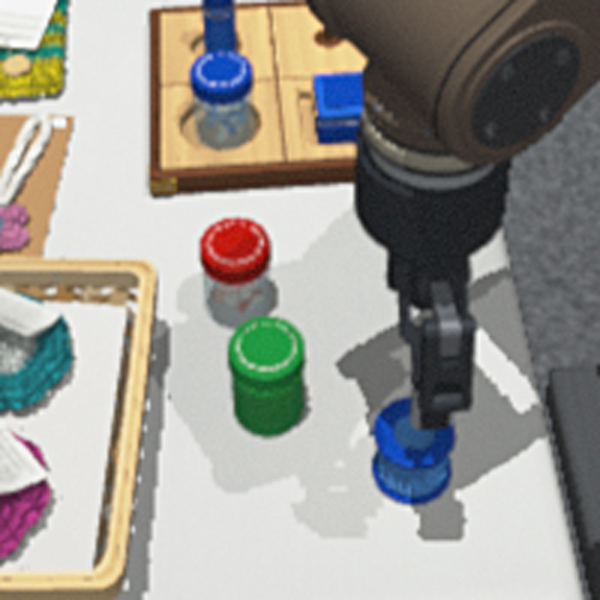

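Needle case seated, top at 95 mm. The gripper stands 12 mm short of the reel (415,450) along y, so I'll shift, descend and grip it.

Call:
jog_arm --increments '[{"dx": 0, "dy": 0.1, "dz": 0, "ax": 0, "ay": 0, "az": 0, "gripper": 1}, {"dx": 0, "dy": 0.1, "dz": 0, "ax": 0, "ay": 0, "az": 0, "gripper": 1}, {"dx": 0, "dy": 0.1, "dz": -0.3, "ax": 0, "ay": 0, "az": 0, "gripper": 1}, {"dx": 0, "dy": 0.1, "dz": -0.6, "ax": 0, "ay": 0, "az": 0, "gripper": 1}, {"dx": 0, "dy": 0.1, "dz": -0.6, "ax": 0, "ay": 0, "az": 0, "gripper": 0.3}, {"dx": 0, "dy": 0.1, "dz": -0.6, "ax": 0, "ay": 0, "az": 0, "gripper": 0.2}, {"dx": 0, "dy": 0.1, "dz": -0.6, "ax": 0, "ay": 0, "az": 0, "gripper": 0.1}, {"dx": 0, "dy": 0.1, "dz": -0.6, "ax": 0, "ay": 0, "az": 0, "gripper": -0.2}, {"dx": 0, "dy": 0.1, "dz": -0.6, "ax": 0, "ay": 0, "az": 0, "gripper": -1}, {"dx": 0, "dy": 0.1, "dz": -0.6, "ax": 0, "ay": 0, "az": 0, "gripper": -1}]'

```text
time: 19.2
eef_pos: [0.4291, 0.3686, 0.0385]
tcp_rot: [1.0, 0.022, 0.002, -0.001]
contact_force: [0.1, 0.2, 6.0]
opening: 0.539
finger_force: 32.2
```

Call:
jog_arm --increments '[{"dx": 0, "dy": 0, "dz": 0.1, "ax": 0, "ay": 0, "az": 0, "gripper": -1}, {"dx": 0, "dy": 0, "dz": 0.3, "ax": 0, "ay": 0, "az": 0, "gripper": -1}, {"dx": 0, "dy": 0, "dz": 0.6, "ax": 0, "ay": 0, "az": 0, "gripper": -1}, {"dx": 0, "dy": 0, "dz": 0.9, "ax": 0, "ay": 0, "az": 0, "gripper": -1}, {"dx": 0, "dy": 0, "dz": 1, "ax": 0, "ay": 0, "az": 0, "gripper": -1}, {"dx": 0, "dy": -0.1, "dz": 1, "ax": 0, "ay": 0, "az": 0, "gripper": -1}, {"dx": 0, "dy": -0.3, "dz": 1, "ax": 0, "ay": 0, "az": 0, "gripper": -1}, {"dx": 0, "dy": -0.6, "dz": 1, "ax": 0, "ay": 0, "az": 0, "gripper": -1}, {"dx": 0, "dy": -0.9, "dz": 1, "ax": 0, "ay": 0, "az": 0, "gripper": -1}, {"dx": 0, "dy": -1, "dz": 1, "ax": 0, "ay": 0, "az": 0, "gripper": -1}]'

```text
time: 20.2
eef_pos: [0.4254, 0.2443, 0.153]
tcp_rot: [1.0, 0.021, -0.003, 0.001]
contact_force: [-0.9, 0.5, -1.5]
opening: 0.535
finger_force: 31.4
```

Call:
jog_arm --increments '[{"dx": 0.03, "dy": -0.25, "dz": 0, "ax": 0, "ay": 0, "az": 0, "gripper": -1}, {"dx": 0.06, "dy": -0.5, "dz": 0, "ax": 0, "ay": 0, "az": 0, "gripper": -1}, {"dx": 0.1, "dy": -0.8, "dz": 0, "ax": 0, "ay": 0, "az": 0, "gripper": -1}, {"dx": 0.1, "dy": -1, "dz": 0, "ax": 0, "ay": 0, "az": 0, "gripper": -1}]'

```text
time: 20.6
eef_pos: [0.4386, 0.1258, 0.1543]
tcp_rot: [1.0, 0.021, -0.001, 0.0]
contact_force: [1.7, 0.6, -0.2]
opening: 0.541
finger_force: 31.4
```

Call:
jog_arm --increments '[{"dx": 0.03, "dy": -0.25, "dz": 0, "ax": 0, "ay": 0, "az": 0, "gripper": -1}, {"dx": 0.06, "dy": -0.5, "dz": 0, "ax": 0, "ay": 0, "az": 0, "gripper": -1}, {"dx": 0.11, "dy": -0.8, "dz": 0, "ax": 0, "ay": 0, "az": 0, "gripper": -1}, {"dx": 0.11, "dy": -1, "dz": 0, "ax": 0, "ay": 0, "az": 0, "gripper": -1}]'

```text
time: 21.0
eef_pos: [0.452, 0.0059, 0.1545]
tcp_rot: [1.0, 0.021, -0.001, -0.0]
contact_force: [0.5, -0.1, 0.7]
opening: 0.541
finger_force: 31.4
```

Call:
jog_arm --increments '[{"dx": 0, "dy": -0.125, "dz": -0.2, "ax": 0, "ay": 0, "az": 0, "gripper": -1}, {"dx": 0, "dy": -0.125, "dz": -0.45, "ax": 0, "ay": 0, "az": 0, "gripper": -1}, {"dx": 0, "dy": -0.125, "dz": -0.45, "ax": 0, "ay": 0, "az": 0, "gripper": -1}, {"dx": 0, "dy": -0.125, "dz": -0.45, "ax": 0, "ay": 0, "az": 0, "gripper": -1}]'

```text
time: 21.4
eef_pos: [0.4515, -0.0071, 0.1007]
tcp_rot: [1.0, 0.022, -0.002, -0.001]
contact_force: [-0.5, -0.2, 0.2]
opening: 0.547
finger_force: 31.4
```

Run:
```python
from h import *
s=get_state();print(s['eef_pos'],s['opening'])
c=cam('side');s=c['frame']
P=cloud(c).reshape(-1,3);b=s.reshape(-1,3).astype(int)
m=(np.hypot(P[:,0]-.453,P[:,1]+.008)<.04)&(P[:,2]>.05)&(P[:,2]<.11)&(b[:,0]>b[:,2]+50)
q=P[m]; print(len(q),q.min(0),q.max(0))
cv2.imwrite('pics/reel2.png',cv2.resize(s[170:280,225:335],(600,600),interpolation=cv2.INTER_CUBIC))
```

```text
[ 0.45147246 -0.00706837  0.10073387] 0.5467996179577096
139 [ 0.43157536 -0.02202693  0.06340841] [0.47305082 0.02043152 0.10336381]
```

View pics/reel2.png

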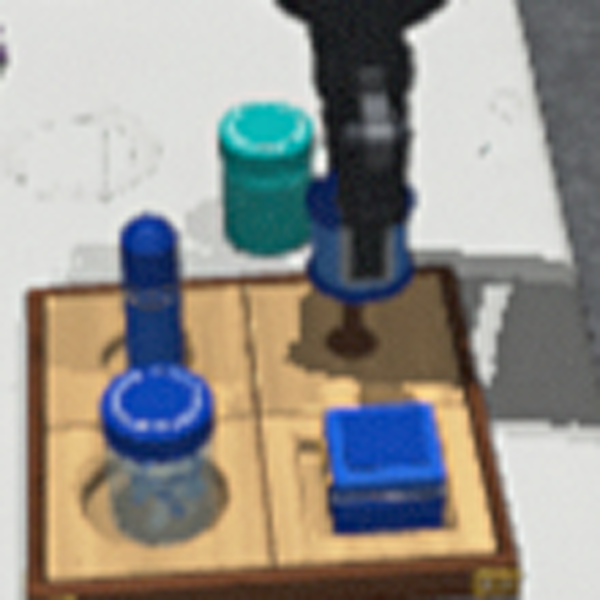

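The reel hangs upright at (360,240), its foot about 62 mm up and in line with the post base at (352,335). Lower it slowly over the post.

Call:
jog_arm --increments '[{"dx": 0, "dy": 0, "dz": -0.08, "ax": 0, "ay": 0, "az": 0, "gripper": -1}, {"dx": 0, "dy": 0, "dz": -0.15, "ax": 0, "ay": 0, "az": 0, "gripper": -1}, {"dx": 0, "dy": 0, "dz": -0.2, "ax": 0, "ay": 0, "az": 0, "gripper": -1}, {"dx": 0, "dy": 0, "dz": -0.2, "ax": 0, "ay": 0, "az": 0, "gripper": -1}]'

```text
time: 21.85
eef_pos: [0.4518, -0.0071, 0.0768]
tcp_rot: [1.0, 0.022, -0.001, -0.0]
contact_force: [-0.2, 0.4, -1.0]
opening: 0.544
finger_force: 31.4
```

No contact, and the foot is now below the post tip. Carry on down.

Call:
jog_arm --increments '[{"dx": 0, "dy": 0, "dz": -0.06, "ax": 0, "ay": 0, "az": 0, "gripper": -1}, {"dx": 0, "dy": 0, "dz": -0.1, "ax": 0, "ay": 0, "az": 0, "gripper": -1}, {"dx": 0, "dy": 0, "dz": -0.14, "ax": 0, "ay": 0, "az": 0, "gripper": -1}, {"dx": 0, "dy": 0, "dz": -0.16, "ax": 0, "ay": 0, "az": 0, "gripper": -1}, {"dx": 0, "dy": 0, "dz": -0.16, "ax": 0, "ay": 0, "az": 0, "gripper": -1}]'

```text
time: 22.35
eef_pos: [0.4526, -0.0074, 0.0595]
tcp_rot: [1.0, 0.022, -0.001, -0.0]
contact_force: [-4.6, 0.9, 7.8]
opening: 0.538
finger_force: 32.4
```

Call:
jog_arm --increments '[{"dx": 0, "dy": 0, "dz": 0, "ax": 0, "ay": 0, "az": 0, "gripper": 0.2}, {"dx": 0, "dy": 0, "dz": 0, "ax": 0, "ay": 0, "az": 0, "gripper": 0.4}, {"dx": 0, "dy": 0, "dz": 0, "ax": 0, "ay": 0, "az": 0, "gripper": 0.4}, {"dx": 0, "dy": 0, "dz": 0, "ax": 0, "ay": 0, "az": 0, "gripper": 0.4}, {"dx": 0, "dy": 0, "dz": 0.3, "ax": 0, "ay": 0, "az": 0, "gripper": 0.4}, {"dx": 0, "dy": 0, "dz": 0.6, "ax": 0, "ay": 0, "az": 0, "gripper": 0.4}, {"dx": 0, "dy": 0, "dz": 1, "ax": 0, "ay": 0, "az": 0, "gripper": 0.4}, {"dx": 0, "dy": -0.35, "dz": 1, "ax": 0, "ay": 0, "az": 0, "gripper": 1}, {"dx": 0, "dy": -0.7, "dz": 1, "ax": 0, "ay": 0, "az": 0, "gripper": 1}, {"dx": 0, "dy": -1, "dz": 1, "ax": 0, "ay": 0, "az": 0, "gripper": 1}]'

```text
time: 23.35
eef_pos: [0.4528, -0.1289, 0.1794]
tcp_rot: [1.0, 0.022, 0.001, 0.001]
contact_force: [0.8, -0.6, 0.7]
opening: 0.997
finger_force: 0.0
```

Call:
jog_arm --increments '[{"dx": 0, "dy": -0.35, "dz": 0, "ax": 0, "ay": 0, "az": 0, "gripper": 1}, {"dx": 0, "dy": -0.7, "dz": 0.2, "ax": 0, "ay": 0, "az": 0, "gripper": 1}, {"dx": 0, "dy": -1, "dz": 0.4, "ax": 0, "ay": 0, "az": 0, "gripper": 1}, {"dx": 0, "dy": -1, "dz": 0.4, "ax": 0, "ay": 0, "az": 0, "gripper": 1}, {"dx": 0, "dy": -1, "dz": 0.4, "ax": 0, "ay": 0, "az": 0, "gripper": 1}, {"dx": 0, "dy": -1, "dz": 0.4, "ax": 0, "ay": 0, "az": 0, "gripper": 1}]'

```text
time: 23.95
eef_pos: [0.452, -0.2461, 0.2253]
tcp_rot: [1.0, 0.022, -0.001, -0.001]
contact_force: [-0.3, 1.3, -0.4]
opening: 0.997
finger_force: 0.0
```

Run:
```python
from h import *
for n in('top','side'):
    c=cam(n); P=cloud(c).reshape(-1,3)
    for m,x,y,r in(('jar',.538,.084,.035),('tin',.448,.081,.038),('needle',.541,-.005,.03),('reel',.453,-.008,.035),('redjar',.529,.238,.035),('redreel',.4676,-.3537,.035)):
        q=P[(P[:,2]>.03)&(P[:,2]<.1)&(np.hypot(P[:,0]-x,P[:,1]-y)<r)].astype(np.float32)
        if len(q)>20:
            z=np.percentile(q[:,2],96); print(n,m,z.round(4),cv2.minEnclosingCircle(q[q[:,2]>z-.006][:,:2]*1000))
    if n=='side': cv2.imwrite('pics/end.png',cv2.resize(c['frame'][140:340,180:360],(540,600),interpolation=cv2.INTER_CUBIC))
```

```text
top jar 0.0755 ((537.5436401367188, 83.73326873779297), 22.824542999267578)
top tin 0.0478 ((446.78985595703125, 80.04092407226562), 30.32648277282715)
top needle 0.0953 ((540.132568359375, -5.797492027282715), 11.430538177490234)
top reel 0.0634 ((452.231689453125, -8.579357147216797), 23.58395767211914)
top redjar 0.0645 ((529.2974243164062, 238.22637939453125), 22.803117752075195)
side jar 0.0736 ((537.2752075195312, 86.98989868164062), 24.197757720947266)
side tin 0.0462 ((447.0052795410156, 84.09014892578125), 30.880495071411133)
side needle 0.0921 ((539.6436767578125, -2.6078293323516846), 11.862613677978516)
side reel 0.0609 ((452.0981750488281, -5.560263156890869), 25.078800201416016)
side redjar 0.0628 ((528.9003295898438, 240.48223876953125), 23.58153533935547)
side redreel 0.0404 ((465.5969543457031, -351.828369140625), 25.074974060058594)
```

View pics/end.png

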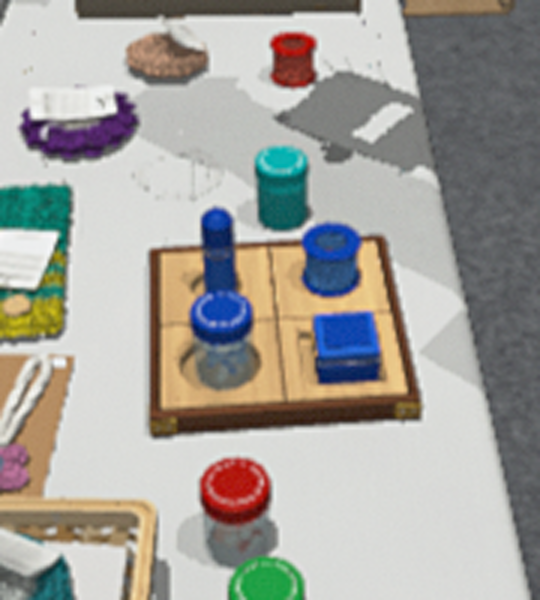

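All four pieces are seated: jar (222,340), tin (348,347), needle case (218,250) and reel (332,260). The red jar and red reel haven't moved, and the gripper is clear.

```bash
python3 -c "
from plant import job
print(job.sign_off())"
```

```text
the job is handed in; nothing more can be done
None
```

The blue jar, tin, needle case and reel are all seated upright in their inserts, the red jar and red reel are where they stood, the gripper is open and clear, and the job was handed in at about 24 s.

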